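# Pack up the low foot of the pantry scale

## Task

The pantry scale stands out of level because its front left foot is stuck short. Take the yellow wedge and ease it, thin end first, in under that foot until the bubble of the round level on the pan sits wholly inside the little centre ring, then let go and leave it there. Go gently, keep your hand off the scale and do not shove it along, and leave the level, salt pig and measuring cup where they are.

Things in the scene. Friction and masses are not known exactly. Their poses are not given: they have to be found in the camera images.
- scale: white bench scale, 290 mm front to back, 270 wide, 74 high, about 2.5 kg, loose on the shelf (z = 0). Origin: middle of its footprint, near the shelf; x runs from its front (console with display, facing the robot) to its back, y to its left. Four soft black rubber ball feet, 40 mm diameter, that give some mm under load, 120 mm to front and back and 115 mm to the sides of the middle
- low_foot (a point): lowest point of the scale's front left foot, which is 3 to 9 mm short, so the scale leans down to this corner; it rests on the shelf with 3 to 9 N, and up to 14 N once packed up. The housing overhangs this point by 25 mm to the front and 20 mm to the left, 15 to 24 mm above the shelf
- wedge_tail (a point): yellow plastic wedge, 150 mm long, 36 wide, 60 g, lying flat. This point: middle of its flat tail, a block 36 mm long, 17 high (8.5 mm above the underside). x points to the thin end: from 18 mm ahead of this point a straight smooth ramp runs down from 17 mm height to a 0.5 mm edge 132 mm ahead of it. Easing it in takes some 3 to 12 N; it stays where it is left
- level_mid (a point): centre of the face of the round spirit level (black rim, 66 mm across, 17 high, green face) that lies loose on the scale's steel pan (74 mm above the shelf); a thin black ring, 20 mm across, marks its centre
- bubble (a point): centre of the level's pale bubble, 14 mm across, which floats towards the high side: 11 mm from level_mid per degree out of level, at most 14 to 20 mm, where it lies against the rim; 7 to 20 mm at the start. It comes back 0.3 to 0.5 mm for each mm that the wedge goes in (the feet are soft, so how far is not known beforehand), passes the centre if it goes too far, and settles in half a second
- salt_pig: white ceramic salt pig, 104 mm across, 108 mm high, 0.55 kg, with a round mouth to its -x side. Origin: middle of its underside
- cup: aluminium measuring cup, 76 mm across the rim, 70 mm high, 90 g, with a flat handle that reaches 103 mm from its middle to its +y side at rim height. Origin: middle of its underside
Things that resemble listed ones, but are neither listed nor needed, are in the scene too. Several things look just like the part that bears wedge_tail: the one meant starts farthest from the robot's base. Of the things that look like the part that bears level_mid, the larger one is meant.

How it is judged:
By the outcome, as a careful person would: the job done as asked, in the order asked, and still so for the second after the job is handed in, with the robot touching nothing.
It also fails if it takes over 58 s, if anything falls off the work surface, if the arm or the gripper's body presses on something with over 40 N, if the wrist force passes 120 N, or if a joint passes its speed limit or range.

## Robot

A 6-joint arm with a two-finger parallel gripper is mounted at the origin on the work surface. World frame = base frame: x ahead of the robot, y to its left, z up, the work surface at z = 0. Lengths are in m, angles in rad, forces in N, time in s.
With the tool pointing down it reaches from about 0.3 to 0.825 m from the base axis. Payload 5.4 kg.
Tool frame: the origin (TCP) lies at the very end of the fingers, on their centre line; the grasp point (between the pads) lies 19 mm behind it; z points along the fingers, y is the line along which they close (so a half turn about z gives the same grasp; the last joint's range is limited). The gripper opens to 92 mm and grips with 3 to 60 N. Pads are 20 mm wide; open, the fingers measure 128 mm over their backs; the gripper's body (75 mm by 189 mm) begins 69 mm behind the grasp point.
Start: joints at [-1.331, 0.158, 1.597, -0, 1.386, -0.21], TCP at [0.25, -0.518, 0.215] pointing down, gripper open.
Joint ranges: [-2.91, 2.91], [-0.94, 2.29], [0.18, 2.7], [-1.29, 4.43], [0.17, 2.64], [-3, 3]. Speed limits (rad/s): [2.57, 2.57, 3.14, 3.14, 3.14, 3.14].

## Interface

Orientations are given as a rotation vector (axis times angle).
In Python, from workcell import bot gives the robot as it stands. Calls block until the motion is done:
- bot.goto(position, orientation): joint-space move of the TCP to a pose.
- bot.line_to(position, rot=None, max_speed=0.15): straight line of the TCP; rot=None keeps the orientation; max_speed is the mean speed in m/s.
- bot.set_joints(angles): joint-space move.
- bot.set_gripper(opening, newtons=None): opening from 0.0 (shut) to 1.0 (fully open); newtons is the grip in N (None keeps the last); returns when the fingers have stopped.
- bot.hold(seconds).
- bot.inverse_kinematics(position, orientation): joint angles nearest the present ones, or None.
- bot.read_camera(name): name is "side" or "top"; returns a dict with "pixels" (420x560x3 uint8, blue, green, red), "fx", "fy", "cx", "cy" (pixels), "k1" (the pictures are not rectified: a ray, as slopes to the right and down, at radius r is drawn at 1 + k1 r^2 times it, then the intrinsics apply), "R" (3x3) and "t" (3): a world point X has camera coordinates R X + t. Camera axes: x right, y down, z forward; pixel columns grow to the right and rows downward; lengths in m; the calibration is good to about 2 mm. A picture is of the moment at which its call begins. There is no depth.
A pose or a line that the arm cannot do raises bot.MotionError and nothing moves.
- bot.job_done(): hands the job in; it is judged then, once.
Readings, each from a call of its own:
- bot.current_clock(): time.
- bot.current_joints(): joint angles.
- bot.current_joint_vel(): joint speeds.
- bot.current_effort(): joint torques, N m.
- bot.current_ee_pos(): TCP position.
- bot.current_tool_rot(): TCP orientation.
- bot.current_contact_force(): force on the tool from outside, world axes, zero at the start.
- bot.current_ft_torque(): the same for the moment, N m.
- bot.current_opening(): opening from 0.0 (shut) to 1.0 (fully open).
- bot.current_grip_force(): force on a finger pad.
Only numpy, scipy, OpenCV 4.12 (cv2) and the standard library are available. Lean on these libraries where they do the work, as an engineer would, in place of code of your own. Each camera call takes 0.05 s, during which the arm holds its last target. There are 200 camera calls.

## Working session

There is one attempt and no reset: what is moved stays moved. The work goes in short steps, each a Python script; the robot and the scene stay as the last script left them, time stands still between calls to the robot, and variables do not carry over. Pictures are saved under pics/ and viewed, at most 10 in all, crops included, and the job is handed in when it is done.

```bash
mkdir -p pics; cat > h.py <<'E'
import numpy as np, cv2, pickle
from workcell import bot
def snap(n,f):
    c=bot.read_camera(n); cv2.imwrite(f'pics/{f}.png',c['pixels']); pickle.dump(c,open(f'pics/{f}.pkl','wb')); return c
def load(f): return pickle.load(open(f'pics/{f}.pkl','rb'))
def cal(c):
    K=np.array([[c['fx'],0,c['cx']],[0,c['fy'],c['cy']],[0,0,1.]]); return K,np.array([c['k1'],0,0,0,0.]),np.array(c['R']),np.array(c['t']).ravel()
def ray(c,uv):
    K,D,R,t=cal(c); p=cv2.undistortPoints(np.array([[uv]],float),K,D)[0,0]
    return -R.T@t, R.T@np.array([p[0],p[1],1.])
def onz(c,uv,z):
    o,d=ray(c,uv); return o+d*(z-o[2])/d[2]
def proj(c,X):
    K,D,R,t=cal(c); return cv2.projectPoints(np.array(X,float).reshape(-1,1,3),cv2.Rodrigues(R)[0],t,K,D)[0][:,0]
E
python3 - <<'E'
from h import *
a=snap('top','t0');b=snap('side','s0')
for c in(a,b):
    print(-np.array(c['R']).T@np.array(c['t']).ravel(), np.array(c['R'])[2], c['fx'],c['k1'])
print(bot.current_tool_rot(), bot.current_clock())
E
```

```text
[ 0.33729433 -0.04189707  1.08401488] [ 0.24156928  0.00593966 -0.9703654 ] 485.56043575439617 -0.07161111811897712
[0.14412435 0.74283928 1.06638926] [ 0.33068537 -0.57983176 -0.74460883] 501.8207669110521 -0.014433560112979426
[-3.06080315e+00 -7.00257552e-01  7.41638490e-05] 0.1
```

View pics/t0.png

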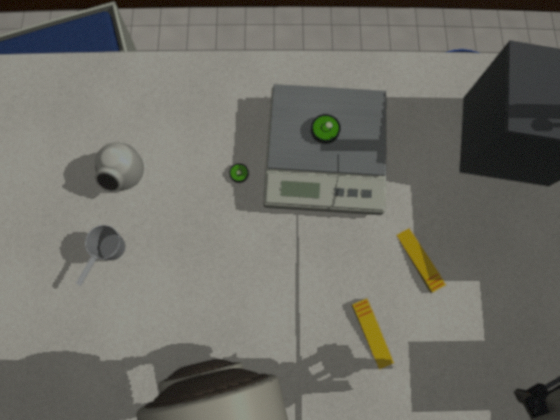

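View pics/s0.png

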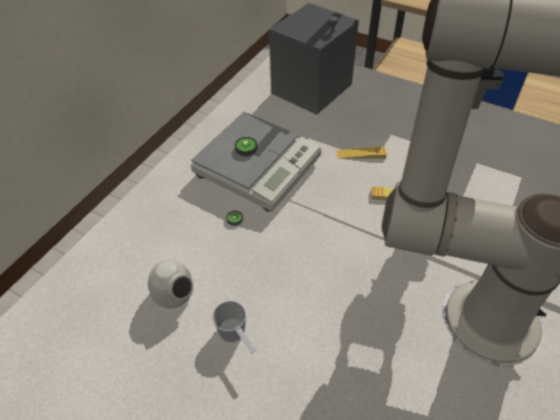

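The top view shows the scale at about (327,150), with its front at the bottom and its front-left corner at about (267,207). The large level is at (326,128) and the small decoy level at (239,173). There are two yellow wedges, A at (420,260) and B at (372,333). The salt pig is at (118,167) and the cup at (103,242). I'll compute each wedge's distance from the base and confirm with an enlarged crop.

```bash
python3 - <<'E'
from h import *
c=load('t0')
p=c['pixels']
for n,uv,z in [('A',(420,260),.008),('B',(372,333),.008),('FLc',(265,206),.05),('FRc',(383,212),.05),('BLc',(274,87),.07),('BRc',(386,92),.07),('pig',(118,180),0),('cup',(103,245),.03),('lev',(326,128),.091),('sm',(239,173),.01)]:
    w=onz(c,uv,z); print(n,w.round(3),np.hypot(*w[:2]).round(3))
a=cv2.resize(p[215:375,340:460],None,fx=3.2,fy=3.2,interpolation=cv2.INTER_CUBIC)
b=cv2.resize(p[75:225,250:400],None,fx=2.6,fy=2.6,interpolation=cv2.INTER_CUBIC)
s=load('s0')['pixels']; d=cv2.resize(s[100:220,180:400],None,fx=1.8,fy=1.8,interpolation=cv2.INTER_CUBIC)
o=np.zeros((600,800,3),np.uint8); o[:512,:384]=a; o[:390,384:774]=b; o[391:391+209,390:390+396]=d[:209]
cv2.imwrite('pics/crop1.png',cv2.convertScaleAbs(o,alpha=1.3))
hsv=cv2.cvtColor(p,cv2.COLOR_BGR2HSV); m=cv2.inRange(hsv,(18,120,80),(35,255,255))
for k in cv2.findContours(m,0,2)[0]:
    if cv2.contourArea(k)>200: print(cv2.minAreaRect(k),cv2.boxPoints(cv2.minAreaRect(k)).round(1).tolist())
E
```

```text
A [ 0.493 -0.377  0.008] 0.621
B [ 0.335 -0.261  0.008] 0.424
FLc [ 0.607 -0.029  0.05 ] 0.608
FRc [ 0.594 -0.289  0.05 ] 0.66
BLc [ 0.886 -0.049  0.07 ] 0.888
BRc [ 0.875 -0.308  0.07 ] 0.927
pig [0.684 0.319 0.   ] 0.754
cup [0.523 0.331 0.03 ] 0.619
lev [ 0.775 -0.164  0.091] 0.792
sm [0.697 0.032 0.01 ] 0.698
((372.426025390625, 333.3224792480469), (70.30770111083984, 16.692310333251953), 67.38013458251953) [[351.20001220703125, 304.1000061035156], [366.6000061035156, 297.70001220703125], [393.70001220703125, 362.6000061035156], [378.20001220703125, 369.0]]
((420.4841613769531, 259.6416015625), (67.99510955810547, 16.33128547668457), 57.7243537902832) [[395.3999938964844, 235.3000030517578], [409.20001220703125, 226.5], [445.5, 284.0], [431.70001220703125, 292.70001220703125]]
```

View pics/crop1.png

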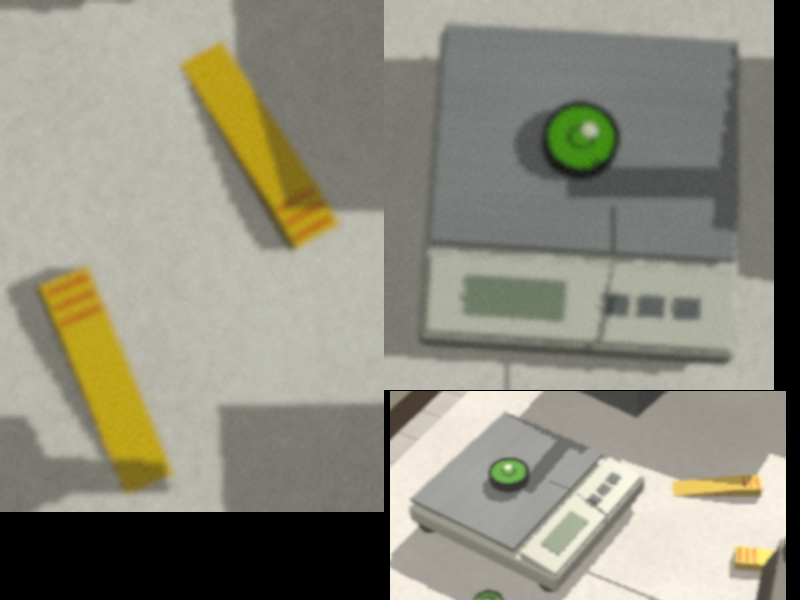

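Crop check: the wedges are A at (420,260), 0.62 m from the base, and B at (372,333), 0.42 m from the base. A is farthest, so it is the one meant. Its striped end at about (438,288) casts the wider shadow, so that is the tail, and the thin end is at (402,231). Of the two levels, the larger one at (326,128) on the pan is meant, and its bubble lies to the back right. Next I'll compute the poses and pick the wedge up.

```bash
cat >> h.py <<'E'
from scipy.spatial.transform import Rotation as Rot
def down(psi): return (Rot.from_euler('z',psi)*Rot.from_euler('x',np.pi)).as_rotvec()
E
python3 - <<'E'
from h import *
c=load('t0'); s=load('s0')
te=onz(c,(438.6,288.3),.010)[:2]; th=onz(c,(402.3,230.9),.001)[:2]
d=th-te; print('len',np.linalg.norm(d)); psi=np.arctan2(d[1],d[0]); u=d/np.linalg.norm(d)
mid=(te+th)/2; tail=mid-u*57; tail=mid-u*.057
print('tail',tail,'psi',psi, 'side proj', proj(s,[*tail,.0085]))
fl=onz(s,(269,209),.008); bl=onz(s,(199.5,173),.008); print('feet side',fl,bl,np.linalg.norm(fl-bl))
g=tail-u*.003
bot.goto([*g,.10],down(psi)); bot.set_gripper(.65,20); 
bot.line_to([*g,.03]); print(bot.current_contact_force()); bot.line_to([*g,.004],max_speed=.05); print(bot.current_contact_force())
bot.set_gripper(0,20); print(bot.current_opening()*92,bot.current_grip_force(),bot.current_joints(),bot.current_clock())
bot.line_to([*g,.08]); snap('top','t1'); snap('side','s1')
o=np.vstack([cv2.resize(load('t1')['pixels'][60:300,240:480],(400,400)),]); q=cv2.resize(load('s1')['pixels'][80:280,180:480],(400,267))
z=np.zeros((400,800,3),np.uint8); z[:,:400]=o; z[:267,400:]=q; cv2.imwrite('pics/v1.png',z)
E
```

```text
len 0.14940665926635585
tail [ 0.44556483 -0.40499716] psi 0.4933762905877818 side proj [[379.36239655 152.33966245]]
feet side [ 0.62978368 -0.04039289  0.008     ] [ 0.88380574 -0.06448555  0.008     ] 0.2551620314017853
[ 0.84084411 -0.2488973   0.70068017]
[-0.20868693 -0.43116167  0.06887714]
35.6741598851043 20.00017136335373 [-9.43242475e-01  4.69015502e-01  1.66065442e+00  5.46260981e-06
  1.01144248e+00  1.34156074e-01] 3.4833
```

View pics/v1.png

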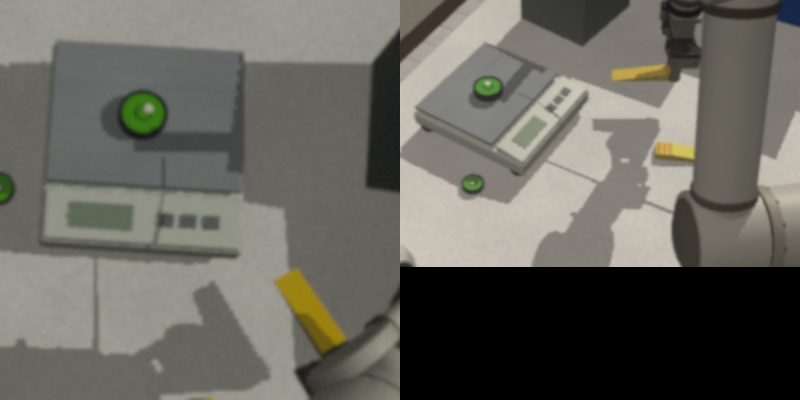

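The wedge is held, with its thin end free at about (285,280) in the left half of the picture. I'll carry it to the front of the low foot, set it down and look closer.

```bash
python3 - <<'E'
from h import *
psi=-.06; u=np.array([np.cos(psi),np.sin(psi)]); foot=np.array([.633,-.051])
g=foot-u*(.165+.003)
bot.line_to([.40,-.25,.09],rot=down(.2),max_speed=.2)
bot.line_to([*g,.09],rot=down(psi),max_speed=.2)
bot.line_to([*g,.012]); bot.line_to([*g,.0045],max_speed=.03)
print(bot.current_contact_force(),bot.current_clock(),bot.current_ee_pos())
t=snap('top','t2'); s=snap('side','s2')
z=np.zeros((600,800,3),np.uint8)
z[:,:400]=cv2.resize(t['pixels'][140:320,210:330],(400,600),interpolation=cv2.INTER_CUBIC); z[:400,400:]=cv2.resize(s['pixels'][130:260,210:340],(400,400),interpolation=cv2.INTER_CUBIC)
cv2.imwrite('pics/v2.png',z)
E
```

```text
[ 0.00603744  0.12079231 -0.4143785 ] 7.5167 [ 0.46532131 -0.0408962   0.00456637]
```

View pics/v2.png

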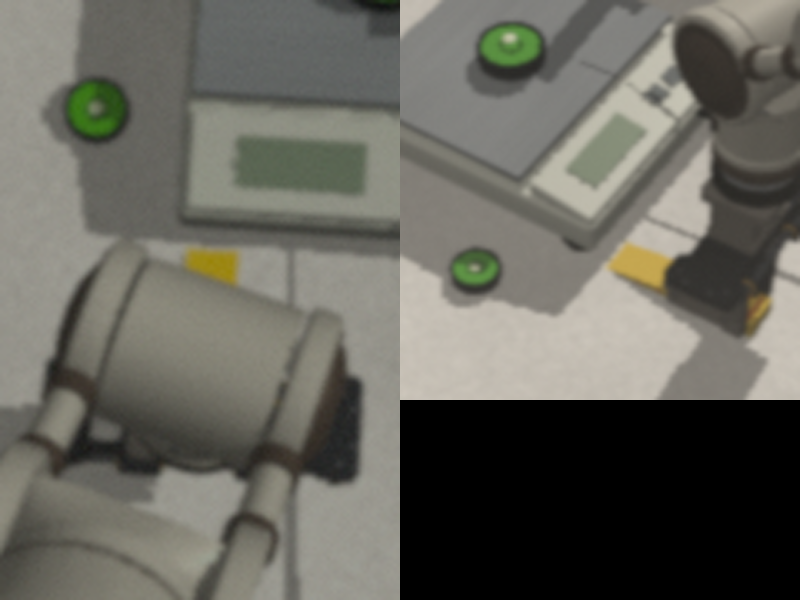

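The wedge lies flat with its thin edge at crop (212,250) in the top view, lined up about 20 mm inside the scale's left side. The black low foot shows at crop (578,241) in the side view, directly ahead of it. Next is a routine that measures the bubble in both cameras.

```bash
cat >> h.py <<'E'
def bubble1(c):
    """bubble minus face centre, world mm, plus face centre"""
    ctr=proj(c,[.775,-.164,.091])[0].round().astype(int); h=32
    x0,y0=ctr-h; roi=c['pixels'][y0:y0+2*h,x0:x0+2*h]; k=6
    M=np.array([[k,0,(k-1)/2],[0,k,(k-1)/2]],float)
    im=cv2.warpAffine(roi,M,(2*h*k,2*h*k),flags=cv2.INTER_CUBIC).astype(float)
    b,g,r=im[...,0],im[...,1],im[...,2]
    m=((g-np.maximum(b,r))>25).astype(np.uint8)
    cs=cv2.findContours(m,0,1)[0]; hull=cv2.convexHull(max(cs,key=cv2.contourArea))
    fc=np.array(cv2.fitEllipse(hull)[0])
    f=np.zeros(m.shape,np.uint8); cv2.fillPoly(f,[hull],1); f=cv2.erode(f,np.ones((5,5)))
    w=np.minimum(b,r); w[f==0]=0; w=np.clip(w-.5*(np.percentile(w[f>0],30)+w.max()),0,None)
    yy,xx=np.mgrid[:w.shape[0],:w.shape[1]]; bc=np.array([(w*xx).sum(),(w*yy).sum()])/w.sum()
    back=lambda q:(q-(k-1)/2)/k+[x0,y0]
    F,B=onz(c,back(fc),.091),onz(c,back(bc),.091)
    return (B-F)[:2]*1e3,F[:2]
def bubble(n=2,cams=('top','side')):
    out={}
    for cam in cams:
        out[cam]=np.mean([bubble1(bot.read_camera(cam))[0] for _ in range(n)],0)
    return out
E
python3 - <<'E'
from h import *
for f in ['t0','t1','t2','s0','s1','s2']: print(f,*[x.round(3) for x in bubble1(load(f))])
z=np.zeros((400,800,3),np.uint8)
for i,f in enumerate(['t2','s2']):
    c=load(f); p=proj(c,[.775,-.164,.091])[0].round().astype(int)
    z[:,i*400:(i+1)*400]=cv2.resize(c['pixels'][p[1]-25:p[1]+25,p[0]-25:p[0]+25],(400,400),interpolation=cv2.INTER_CUBIC)
cv2.imwrite('pics/v3.png',z)
E
```

```text
t0 [ 6.888 -7.841] [ 0.776 -0.163]
t1 [ 6.787 -8.035] [ 0.776 -0.162]
t2 [ 6.761 -7.98 ] [ 0.776 -0.163]
s0 [ 6.628 -8.66 ] [ 0.776 -0.162]
s1 [ 6.569 -8.701] [ 0.776 -0.162]
s2 [ 6.535 -8.655] [ 0.777 -0.163]
```

View pics/v3.png

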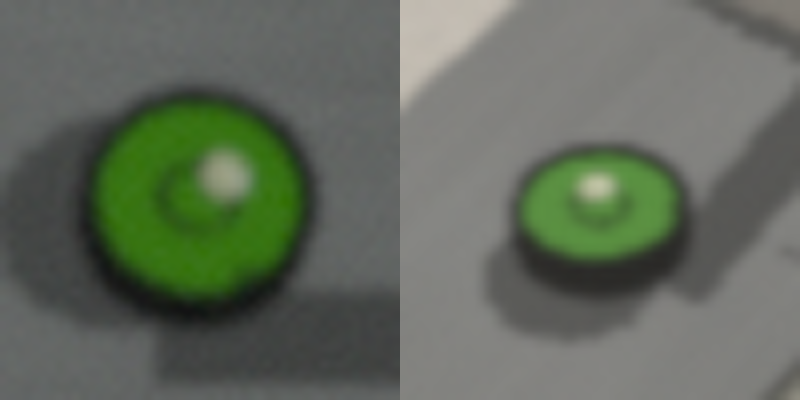

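The level view shows the bubble to the upper right of the ring at crop (225,175), and the ring centre at about (200,197). Both cameras agree on an offset of about 10.7 mm, so I'll ease the wedge in with feedback.

```bash
cat > ease.py <<'E'
from h import *
psi=-.06; u=np.array([np.cos(psi),np.sin(psi)]); dirb=np.array([.63,-.777])
p0=np.array(bot.current_ee_pos())[:2]; s=0; last=None; gain=.4
def go(ds,v):
    global s
    s+=ds; bot.line_to([*(p0+u*s),.0045],max_speed=v)
go(.022,.04)
for i in range(22):
    b1,f=bubble1(bot.read_camera('top')); b2,_=bubble1(bot.read_camera('side')); b=(b1+b2)/2
    e=b@dirb; F=np.array(bot.current_contact_force())
    print(f's={s*1e3:.1f} top{b1.round(1)} side{b2.round(1)} e={e:.2f} F{F.round(1)} face{(f*1e3).round(1)} t={bot.current_clock():.1f}')
    if abs(e)<.5 or e<0 or np.linalg.norm(F[:2])>22 or s>.085: break
    go(min(.005,max(.001,.85*e/.5*1e-3)),.02); bot.hold(.45)
E
python3 ease.py
```

```text
s=22.0 top[ 6.9 -8.1] side[ 6.5 -8.7] e=10.75 F[0.1 0.3 0.2] face[ 776.3 -162.4] t=8.4
s=27.0 top[ 6.9 -8. ] side[ 6.5 -8.7] e=10.69 F[ 0.4 -0.7 -0.5] face[ 776.2 -162.5] t=9.4
s=32.0 top[ 6.8 -7.8] side[ 6.2 -8.5] e=10.41 F[-5.5  0.7  2.9] face[ 776.3 -162.5] t=10.3
s=37.0 top[ 5.5 -6.9] side[ 5.6 -7.8] e=9.20 F[-10.8  -0.5   9.6] face[ 776.5 -162.6] t=11.3
s=42.0 top[ 4.7 -5.9] side[ 5.  -6.5] e=7.85 F[-12.2   0.4   9.9] face[ 776.7 -162.8] t=12.2
s=47.0 top[ 4.2 -4.9] side[ 3.9 -5.8] e=6.69 F[-10.8   0.1  10.3] face[ 776.8 -162.9] t=13.2
s=52.0 top[ 3.5 -3.7] side[ 2.8 -4.5] e=5.20 F[-13.    0.9  13.1] face[ 776.9 -163.2] t=14.1
s=57.0 top[ 2.1 -3.2] side[ 2.1 -3.5] e=3.90 F[-13.9   0.4  14. ] face[ 777.2 -163.2] t=15.1
s=62.0 top[ 1.4 -2.2] side[ 0.8 -2.4] e=2.45 F[-14.    1.6  12.8] face[ 777.4 -163.5] t=16.0
s=66.2 top[ 1.1 -1.2] side[ 0.9 -2. ] e=1.84 F[-14.6   0.6  13.6] face[ 777.6 -163.6] t=16.9
s=69.3 top[ 0.4 -0.5] side[ 0.6 -0.7] e=0.79 F[-15.    0.3  13.7] face[ 777.9 -163.7] t=17.8
s=70.7 top[ 0.3 -0.4] side[ 0.2 -0.8] e=0.60 F[-15.6   1.   15.6] face[ 778.  -163.7] t=18.6
s=71.7 top[ 0.1 -0.3] side[ 0.1 -0.7] e=0.45 F[-16.4   1.1  14.6] face[ 778.  -163.8] t=19.4
```

The bubble is essentially centred. I'll release gently, check it, then back off.

```bash
python3 - <<'E'
from h import *
def rep(tag):
    b=bubble(2); f=bubble1(bot.read_camera('top'))[1]
    print(tag,{k:v.round(2) for k,v in b.items()},(f*1e3).round(1),np.round(bot.current_contact_force(),1),bot.current_ee_pos(),bot.current_opening()*92,round(bot.current_clock(),1))
rep('held'); bot.set_gripper(.5); bot.hold(.8); rep('open')
E
```

```text
held {'top': array([ 0.09, -0.34]), 'side': array([ 0.02, -0.67])} [ 778.  -163.8] [-15.9   0.4  15. ] [ 0.53241951 -0.04435396  0.00399464] 35.98710301904854 19.6
open {'top': array([ 0.09, -0.33]), 'side': array([ 0.05, -0.72])} [ 778.2 -163.7] [-0.3  1.3 -0. ] [ 0.53699429 -0.04524514  0.00448958] 46.21343766708105 21.0
```

```bash
python3 - <<'E'
from h import *
p=np.array(bot.current_ee_pos())
bot.line_to([p[0]-.004,p[1],.06],max_speed=.06); bot.line_to([.42,-.10,.2]); bot.goto([.3,-.3,.25],down(0)); bot.hold(.6)
b=bubble(3); print({k:v.round(2) for k,v in b.items()},bot.current_contact_force().round(1) if hasattr(bot.current_contact_force(),'round') else bot.current_contact_force(),bot.current_clock())
t=snap('top','t9'); s=snap('side','s9'); q=proj(t,[.778,-.163,.091])[0].round().astype(int)
z=np.zeros((400,800,3),np.uint8)
z[:,:400]=cv2.resize(t['pixels'][q[1]-25:q[1]+25,q[0]-25:q[0]+25],(400,400),interpolation=cv2.INTER_CUBIC); z[:,400:]=cv2.resize(s['pixels'][60:360,100:400],(400,400))
cv2.imwrite('pics/v9.png',z)
E
```

```text
{'top': array([ 0.05, -0.32]), 'side': array([ 0.01, -0.65])} [-0.7  0.6 -0.3] 25.3583
```

View pics/v9.png

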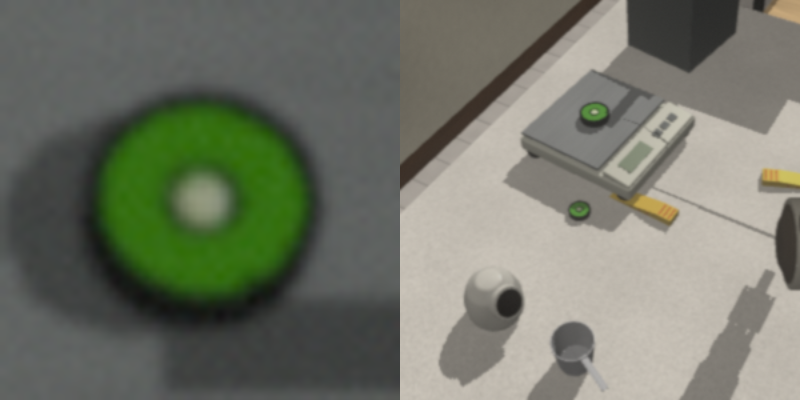

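The bubble sits concentric inside the ring at crop (202,200). The wedge is under the front left foot with its striped tail free at crop (660,208), and the hand is clear of everything.

```bash
python3 -c "
from workcell import bot
print(bot.job_done())"
```

```text
the job is handed in; nothing more can be done
None
```

The wedge is in under the scale's front left foot and released, the bubble sits about 0.5 mm from the centre of the ring, and the job was handed in at about 25 s.

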